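# Sort the mixed-up stamps back onto their ink pads

## Robot

A 7-joint arm with a two-finger parallel gripper is mounted at the origin on the work surface. World frame = base frame: x ahead of the robot, y to its left, z up, the work surface at z = 0. Lengths are in mm, angles in rad, forces in N, time in s.
With the tool pointing down it reaches from about 400 to 875 mm from the base axis. Payload 4.4 kg.
Tool frame: the origin (TCP) lies at the very end of the fingers, on their centre line; the grasp point (between the pads) lies ctrl.grip_depth behind it (ctrl.grip_depth is the distance from the TCP to the grasp point, in mm); z points along the fingers, y is the direction in which the jaws open and shut (so a half turn about z gives the same grasp; the last joint's range is limited). The gripper opens to 85 mm and grips with 20 to 120 N. Pads are 22 mm wide; open, the fingers measure 114 mm over their backs; the gripper's body (76 mm by 85 mm) begins 54 mm behind the grasp point. The pads swing forward as they close: fully open they stand 13 mm farther back than shut.
Start: joints at [-1.312, 0.628, 0.038, 1.517, -0.027, 0.996, -0.02], TCP at [207.404, 616.037, 231.313] pointing down, gripper open.
Joint ranges: [-3.06, 3.06], [-0.37, 2.12], [-1.25, 1.32], [0.18, 2.47], [-1.1, 4.24], [0.23, 1.98], [-2.94, 2.94]. Speed limits (rad/s): [2.57, 2.57, 3.14, 3.14, 3.14, 3.14, 3.14].

## Interface

Orientations are given as [roll, pitch, yaw] about the fixed x, y, z axes, in that order (R = Rz(yaw) Ry(pitch) Rx(roll)).
In Python, from cell import ctrl gives the robot as it stands.
- The arm moves only by the tool servo_tool, never from a script. Its argument "commands" is one flat list of numbers, 5 for each row, row after row: the shift along the tool's x, y, z in units of 25 mm (1.0 is 25 mm), then the turn about the tool's z in units of 6 degrees (1.0 is 6 degrees), then the closure, from 0 (fully open) to 1 (shut). In form: [tx, ty, tz, twist, gripper, tx, ty, tz, twist, gripper, ...]. A call has 1 to 10 rows; each row is the pose to reach, as a shift and turn from the pose commanded when the call began, along the tool's axes at that moment; what a row does not reach only later rows make up. A row lasts 1/12 s, in which the tool goes at most 41.7 mm and 7.16 degrees, less where a joint would pass 70% of its speed; a pose out of reach is approached as far as the arm can. A call with a gripper value outside its range is refused whole. The fingers move at their own pace and stop on an object; the grip force is fixed at half the most. Time passes only in rows, so rows that repeat a pose let the fingers close. It gives the time, the measured TCP pose, the force and the opening at its end, in the units of the state.
- ctrl.read_state(): the state, without advancing time (a new reading comes with each control period).
- ctrl.get_image(name): name is "side" or "top"; returns a dict with "img" (480x640x3 uint8, blue, green, red), "K" (3x3 intrinsics, pixels), "T" (4x4, takes a point from camera to world coordinates). Camera axes: x right, y down, z forward; pixel columns grow to the right and rows downward; lengths in mm; the calibration is good to about 2 mm. A picture is of the moment at which its call begins. There is no depth.
- ctrl.finish_job(): hands the job in, once; it reports no verdict.
The state is a dict: "clock": time; "qpos": joint angles; "qd": joint speeds; "tau": joint torques, N m; "eef_pos": TCP position; "tool_rot": TCP orientation; "force": force on the tool from outside, world axes, zero at the start; "torque": the same for the moment, N m; "width": finger opening in mm.
Only numpy, scipy, OpenCV 4.12 (cv2) and the standard library are available. Lean on these libraries where they do the work, as an engineer would, in place of code of your own. Each camera call takes 0.05 s, during which the arm holds its last target.

## Task

Customers at the postcard stall have left all four hand stamps on the wrong ink pads. Put every stamp back upright in the middle of the pad of its own colour, using the white tile to park a stamp while its place is being freed. The faces are wet with ink, so never stand, lay or drop a stamp on the bench, and leave the board of freshly painted discs where it is.

Things in the scene. Friction and masses are not known exactly. Their poses are not given: they have to be found in the camera images.
- stamp_red: hand stamp with red handle, loose, upright, about 90 g: round foot 46 mm across and 16 mm high (wood with a red band, black rubber face below), slim wooden neck 19 mm across from 16 to 48 mm, then a red cylindrical grip 30 mm across from 48 to 84 mm height, flat on top. Origin at the centre of the rubber face (its underside), z up along the handle; all heights are above the origin.
- stamp_blue: hand stamp with blue handle, loose, upright, about 90 g: round foot 46 mm across and 16 mm high (wood with a blue band, black rubber face below), slim wooden neck 19 mm across from 16 to 48 mm, then a blue cylindrical grip 30 mm across from 48 to 84 mm height, flat on top. Origin at the centre of the rubber face (its underside), z up along the handle; all heights are above the origin.
- stamp_green: hand stamp with green handle, loose, upright, about 90 g: round foot 46 mm across and 16 mm high (wood with a green band, black rubber face below), slim wooden neck 19 mm across from 16 to 48 mm, then a green cylindrical grip 30 mm across from 48 to 84 mm height, flat on top. Origin at the centre of the rubber face (its underside), z up along the handle; all heights are above the origin.
- stamp_yellow: hand stamp with yellow handle, loose, upright, about 90 g: round foot 46 mm across and 16 mm high (wood with a yellow band, black rubber face below), slim wooden neck 19 mm across from 16 to 48 mm, then a yellow cylindrical grip 30 mm across from 48 to 84 mm height, flat on top. Origin at the centre of the rubber face (its underside), z up along the handle; all heights are above the origin.
- pad_red: open ink pad with red felt: round dark steel tin 82 mm across, stuck down to the bench; the flat red felt is 75 mm across and its surface is 13 mm above the origin (no rim stands above it). Origin at the centre of the tin's underside, on the bench, z up.
- pad_blue: open ink pad with blue felt: round dark steel tin 82 mm across, stuck down to the bench; the flat blue felt is 75 mm across and its surface is 13 mm above the origin (no rim stands above it). Origin at the centre of the tin's underside, on the bench, z up.
- pad_green: open ink pad with green felt: round dark steel tin 82 mm across, stuck down to the bench; the flat green felt is 75 mm across and its surface is 13 mm above the origin (no rim stands above it). Origin at the centre of the tin's underside, on the bench, z up.
- pad_yellow: open ink pad with yellow felt: round dark steel tin 82 mm across, stuck down to the bench; the flat yellow felt is 75 mm across and its surface is 13 mm above the origin (no rim stands above it). Origin at the centre of the tin's underside, on the bench, z up.
- tile: white glazed tile, flat, 84 x 84 mm, 8 mm thick, stuck down to the bench, empty at the start: the parking place. Origin at the centre of its underside, z up, sides along x and y.
- drying_board: small plywood board 116 x 44 x 7 mm (116 along its x) lying loose on the bench among the pads, with three freshly painted wooden discs on it, 15 mm high in all, 70 g. Not to be moved. Origin at the centre of its underside.

How it is judged (in metres and radians):
On the way:
1. one of the stamps stands parked and let go on the white tile (((horizontal distance between stamp_red and tile below 0.03 m and z of stamp_red in the frame of tile below 0.011 m and angle between stamp_red's own z axis and vertical below 0.1 rad and contact force between stamp_red and tile above 0.1 N and contact force between stamp_red and the fingers below 0.1 N) or (horizontal distance between stamp_blue and tile below 0.03 m and z of stamp_blue in the frame of tile below 0.011 m and angle between stamp_blue's own z axis and vertical below 0.1 rad and contact force between stamp_blue and tile above 0.1 N and contact force between stamp_blue and the fingers below 0.1 N) or (horizontal distance between stamp_green and tile below 0.03 m and z of stamp_green in the frame of tile below 0.011 m and angle between stamp_green's own z axis and vertical below 0.1 rad and contact force between stamp_green and tile above 0.1 N and contact force between stamp_green and the fingers below 0.1 N) or (horizontal distance between stamp_yellow and tile below 0.03 m and z of stamp_yellow in the frame of tile below 0.011 m and angle between stamp_yellow's own z axis and vertical below 0.1 rad and contact force between stamp_yellow and tile above 0.1 N and contact force between stamp_yellow and the fingers below 0.1 N))), for 0.2 s.
At the end, for the whole second after the job is handed in: every stamp stands upright (within 0.1 rad) and still on the felt of the pad of its own colour, its centre within 13 mm of the pad's centre, released (horizontal distance between stamp_red and pad_red below 0.013 m and z of stamp_red in the frame of pad_red between 0.01 and 0.016 m and angle between each of stamp_red, stamp_blue, stamp_green, stamp_yellow's own z axis and vertical below 0.1 rad and linear speed of each of stamp_red, stamp_blue, stamp_green, stamp_yellow below 0.02 m/s and contact force between each of stamp_red, stamp_blue, stamp_green, stamp_yellow and the fingers below 0.1 N and horizontal distance between stamp_blue and pad_blue below 0.013 m and z of stamp_blue in the frame of pad_blue between 0.01 and 0.016 m and horizontal distance between stamp_green and pad_green below 0.013 m and z of stamp_green in the frame of pad_green between 0.01 and 0.016 m and horizontal distance between stamp_yellow and pad_yellow below 0.013 m and z of stamp_yellow in the frame of pad_yellow between 0.01 and 0.016 m); the robot touches nothing.
It fails at once if a stamp is stood, laid or dropped on the bench (its face below 4 mm, or tipped over more than 0.8 rad) (height (world z) of any of stamp_red, stamp_blue, stamp_green, stamp_yellow below 0.004 m or angle between any of stamp_red, stamp_blue, stamp_green, stamp_yellow's own z axis and vertical above 0.8 rad).
It fails at once if the board of freshly painted discs is moved more than 15 mm (distance of drying_board from where it was at the start of the episode above 0.015 m).
It also fails if it takes over 136 s, if anything falls off the work surface, if the arm or the gripper's body presses on something with over 40 N, if the wrist force passes 120 N, or if a joint passes its speed limit or range.

## Working session

There is one attempt and no reset: what is moved stays moved. The work goes in short steps, Python scripts to look and compute and a tool call to move; the robot and the scene stay as the last step left them, time stands still between calls to the robot, and variables do not carry over. Pictures are saved under pics/ and viewed, and the job is handed in when it is done.

Besides the shell and the picture viewer there is one more tool, called after "Emit:" as name(argument=value, ...) on one line, values as JSON. servo_tool: Moves the arm, as the interface text tells. Its arguments: {"type":"object","properties":{"commands":{"type":"array","items":{"type":"number"}}},"required":["commands"]}

```bash
mkdir -p pics; ls; python3 - <<'E'
from cell import ctrl
import cv2
s=ctrl.read_state()
print({k:s[k] for k in('clock','eef_pos','tool_rot','width','force')},ctrl.grip_depth)
for n in('top','side'):
    d=ctrl.get_image(n);cv2.imwrite(f'pics/{n}0.png',d['img']);print(n,d['K'],d['T'])
E
```

```text
pics
{'clock': 0.0, 'eef_pos': array([207.18010832, 615.42046057, 230.37792326]), 'tool_rot': array([-3.13964833e+00,  2.28686291e-05,  2.81683644e+00]), 'width': 85.23622264993739, 'force': array([-0.74027588, -0.70336005,  0.58761275])} 18.700000000000003
top [[433.22404692   0.         320.59604366]
 [  0.         433.22404692 241.72707461]
 [  0.           0.           1.        ]] [[ 1.72591559e-01 -9.64558860e-01  1.99595491e-01  3.80283395e+02]
 [-9.84974894e-01 -1.70252571e-01  2.89572046e-02  1.68627081e+00]
 [ 6.05071720e-03 -2.01594316e-01 -9.79450418e-01  9.49167009e+02]
 [ 0.00000000e+00  0.00000000e+00  0.00000000e+00  1.00000000e+00]]
side [[483.63732508   0.         317.73077494]
 [  0.         483.63732508 239.20843567]
 [  0.           0.           1.        ]] [[ 9.94868111e-01 -6.57142782e-02  7.69355326e-02  5.05483358e+02]
 [-9.98347473e-02 -5.13959470e-01  8.51985145e-01 -6.75181065e+02]
 [-1.64458433e-02 -8.55293691e-01 -5.17882455e-01  4.47595512e+02]
 [ 0.00000000e+00  0.00000000e+00  0.00000000e+00  1.00000000e+00]]
```

View pics/top0.png

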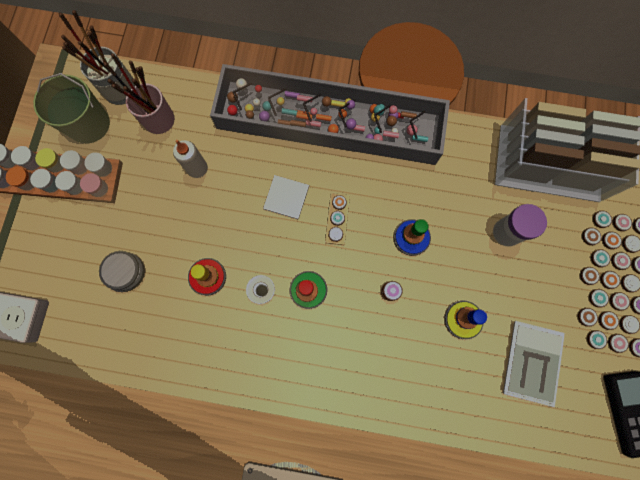

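View pics/side0.png

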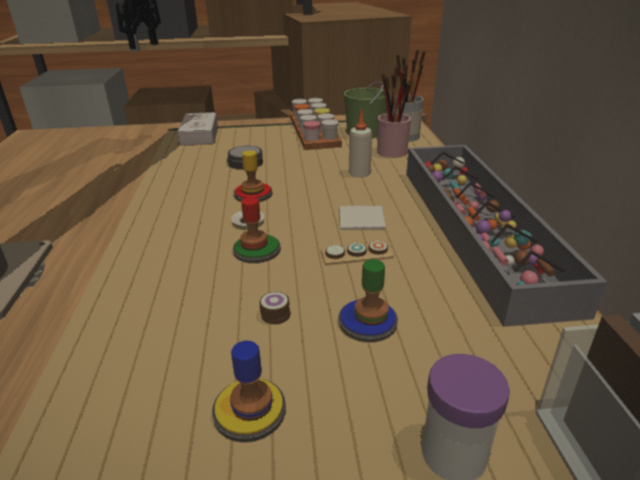

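The top view shows yellow standing on red (207,277), red on green (308,290), green on blue (412,237) and blue on yellow (465,319). The empty tile is at (287,197) and the board at (337,218). Next I measure all of these.

```bash
cat > h.py <<'E'
from cell import ctrl
import cv2, numpy as np
def ray(d,uv,z):
    uv=np.atleast_2d(uv).astype(float)
    r=(np.c_[uv,np.ones(len(uv))]@np.linalg.inv(d['K']).T)@d['T'][:3,:3].T
    o=d['T'][:3,3]
    return o+r*((z-o[2])/r[:,2])[:,None]
def proj(d,P):
    P=np.atleast_2d(P).astype(float)
    c=(P-d['T'][:3,3])@d['T'][:3,:3]
    q=c@d['K'].T
    return q[:,:2]/q[:,2:]
HUE={'red':[(0,6),(174,180)],'blue':[(112,128)],'green':[(50,75)],'yellow':[(25,33)]}
def mask(img,c,smin=150,vmin=60):
    h=cv2.cvtColor(img,cv2.COLOR_BGR2HSV)
    m=np.zeros(h.shape[:2],np.uint8)
    for a,b in HUE[c]: m|=cv2.inRange(h,(a,smin,vmin),(b,255,255))
    return m
def blobs(img,c,amin=40,**k):
    n,l,st,ce=cv2.connectedComponentsWithStats(mask(img,c,**k))
    return [(i,ce[i],st[i],l==i) for i in range(1,n) if st[i][4]>amin]
E
python3 - <<'E'
from h import *
for n in('top','side'):
    d=ctrl.get_image(n)
    for c in HUE:
        for i,ce,st,m in blobs(d['img'],c):
            cn=max(cv2.findContours(m.astype(np.uint8),0,1)[0],key=len)[:,0]
            out=[]
            for z in(13,97):
                P=ray(d,cn,z)[:,:2].astype(np.float32)
                (x,y),r=cv2.minEnclosingCircle(P); out.append((round(x),round(y),round(r,1)))
            print(n,c,ce.round(),st,out)
E
```

```text
top red [232. 109.] [228 105   9  10  75] [(847, 289, 12.6), (806, 263, 11.5)]
top red [207. 278.] [189 259  35  35 467] [(453, 261, 37.8), (446, 238, 34.4)]
top red [306. 287.] [299 281  14  14 169] [(467, 44, 16.3), (459, 40, 14.8)]
top blue [411. 240.] [396 221  34  33 457] [(618, -169, 37.4), (597, -153, 34.1)]
top blue [479. 317.] [473 310  14  14 161] [(469, -332, 15.3), (461, -302, 13.9)]
top green [421. 226.] [415 220  13  13 138] [(645, -184, 15.2), (621, -167, 13.9)]
top green [314. 284.] [295 273  31  31 315] [(464, 37, 36.1), (457, 34, 32.9)]
top yellow [198. 271.] [191 265  14  14 156] [(460, 281, 15.4), (453, 256, 14.0)]
top yellow [461. 321.] [447 302  35  36 501] [(458, -302, 37.7), (451, -274, 34.3)]
side red [400.  95.] [396  87   8  18  68] [(937, 942, 109.9), (854, 629, 88.6)]
side red [251. 203.] [235 184  36  39 595] [(451, 202, 85.3), (462, 33, 68.8)]
side red [253. 245.] [242 240  24   7  46] [(459, 45, 20.1), (468, -95, 16.2)]
side blue [365. 322.] [342 302  53  32 617] [(618, -170, 36.2), (596, -268, 29.2)]
side blue [245. 351.] [233 342  25  19 367] [(451, -218, 16.5), (462, -307, 13.3)]
side yellow [249. 413.] [215 381  67  51 931] [(458, -302, 37.1), (467, -374, 30.0)]
```

```bash
python3 - <<'E'
from h import *
from scipy.optimize import least_squares
d=ctrl.get_image('top'); s=ctrl.get_image('side')
h=cv2.cvtColor(d['img'],cv2.COLOR_BGR2HSV)
# green pad: outer hull points, fixed radius
for n,dd in(('top',d),('side',s)):
  for i,ce,st,m in blobs(dd['img'],'green',smin=100,vmin=30):
    cn=max(cv2.findContours(m.astype(np.uint8),0,1)[0],key=len)
    hull=cv2.convexHull(cn)[:,0]
    for z,r in((13,37.5),(97,15)):
      P=ray(dd,hull,z)[:,:2]
      f=least_squares(lambda p:np.hypot(*(P-p[:2]).T)-r+1,P.mean(0),loss='soft_l1',f_scale=1)
      print(n,'green',ce.round(),st[4],z,f.x.round(1),round(f.cost/len(P),2))
# tile
for n,dd,seed in(('top',d,(287,197)),('side',s,(362,217))):
  g=cv2.cvtColor(dd['img'],cv2.COLOR_BGR2HSV)
  m=cv2.inRange(g,(0,0,120),(180,60,255))
  nn,l=cv2.connectedComponents(m); mm=(l==l[seed[1],seed[0]]).astype(np.uint8)
  cn=max(cv2.findContours(mm,0,1)[0],key=len)[:,0]
  P=ray(dd,cn,8)[:,:2].astype(np.float32); print(n,'tile',cv2.minAreaRect(P))
# side grips: column of grip -> world plane; two-view
for c in('red','blue','green','yellow'):
  for i,ce,st,m in blobs(s['img'],c,amin=60,smin=120,vmin=40): print('side',c,ce.round(1),st)
for nm,P in dict(red=(459,40,79),blue=(461,-302,79),green=(621,-167,79),yellow=(453,256,79)).items(): print(nm,'pred side grip ctr',proj(s,P).round(1))
for uv in((260,290),(392,290),(185,150),(527,222)): print(uv,ray(d,uv,20).round())
print('board',ray(d,[(329,195),(346,196),(327,240),(344,241)],7).round())
E
```

```text
top green [420. 227.] 170 13 [ 621.4 -204.5] 7.54
top green [420. 227.] 170 97 [ 619.6 -166.4] 1.07
top green [309. 289.] 552 13 [463.5  38.1] 0.27
top green [309. 289.] 552 97 [461.8  38.1] 18.57
side green [258. 249.] 407 13 [463.7  34.5] 0.07
side green [258. 249.] 407 97 [ 473.7 -110.3] 13.88
side green [374. 273.] 432 13 [643.1 -76. ] 3.49
side green [374. 273.] 432 97 [ 618.6 -188.7] 13.01
top tile ((661.61767578125, 125.07362365722656), (84.00491333007812, 84.9125747680664), 83.56021118164062)
side tile ((661.6871948242188, 121.76455688476562), (83.57659149169922, 82.02415466308594), 82.44198608398438)
side red [399.9 100.4] [396  86   9  35 125]
side red [387.6 105.8] [385  88   6  33  72]
side red [251.2 202.8] [235 184  36  38 616]
side blue [364.7 321.6] [341 301  54  34 751]
side blue [244.7 359.4] [232 342  26  40 761]
side green [257.9 248.4] [235 235  43  22 391]
side green [373.7 271. ] [364 260  20  30 341]
side yellow [248.4 413. ] [215 381  67  51 917]
red pred side grip ctr [[250.  209.3]]
blue pred side grip ctr [[245.5 360.1]]
green pred side grip ctr [[371.4 274.7]]
yellow pred side grip ctr [[249.1 160.3]]
(260, 290) [[443. 139.  20.]]
(392, 290) [[ 492. -140.   20.]]
(185, 150) [[727. 371.  20.]]
(527, 222) [[ 693. -414.   20.]]
board [[682.  29.   7.]
 [687.  -9.   7.]
 [579.  16.   7.]
 [583. -21.   7.]]
```

```bash
cat >> h.py <<'E'
from scipy.spatial.transform import Rotation as Ro
def go(*targets):
    s=ctrl.read_state(); R=Ro.from_euler('xyz',s['tool_rot']).as_matrix()
    print('t',round(s['clock'],2),'pos',s['eef_pos'].round(1),'rot',s['tool_rot'].round(3),'w',round(s['width'],1),'F',s['force'].round(1),'q',s['qpos'].round(2))
    for t in targets: print(t,'->',((np.array(t)-s['eef_pos'])@R/25).round(2))
E
python3 -c "
from h import *
go((453,256,180),(453,256,61))"
```

```text
t 0.3 pos [207.3 615.9 231. ] rot [-3.141 -0.     2.817] w 85.4 F [-0.1  0.1  0.1] q [-1.31  0.63  0.04  1.52 -0.03  1.   -0.02]
(453, 256, 180) -> [-13.91 -10.5    2.05]
(453, 256, 61) -> [-13.91 -10.5    6.81]
```

Emit:
servo_tool(commands=[-1.4,-1.05,0.2,0,0,-2.8,-2.1,0.4,0,0,-4.2,-3.15,0.6,0,0,-5.6,-4.2,0.8,0,0,-7,-5.25,1,0,0,-8.4,-6.3,1.2,0,0,-9.8,-7.35,1.4,0,0,-11.2,-8.4,1.6,0,0,-12.6,-9.5,1.9,0,0,-13.9,-10.5,2.05,0,0])

```text
clock: 1.13
eef_pos: [441.7, 272.8, 182.4]
tool_rot: [3.141, 0.0, 2.817]
force: [0.7, 0.4, -0.1]
width: 85.3
```

```bash
python3 -c "
from h import *
go((453,256,180),(453,256,60.5))
cv2.imwrite('pics/top1.png',ctrl.get_image('top')['img'])"
```

```text
t 1.13 pos [441.7 272.8 182.4] rot [3.141 0.    2.817] w 85.3 F [ 0.7  0.4 -0.1] q [-0.63  0.51  0.03  1.93 -0.02  0.7   0.66]
(453, 256, 180) -> [-0.64 -0.49  0.09]
(453, 256, 60.5) -> [-0.64 -0.49  4.87]
```

View pics/top1.png

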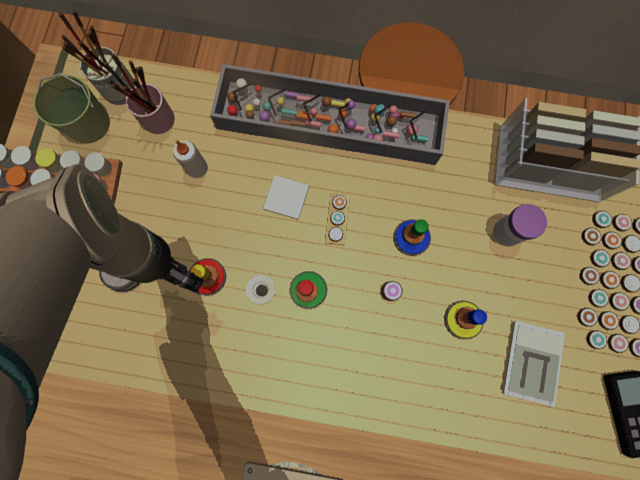

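The picture shows the gripper short of yellow at about (190,277), still moving to its target. I read the state again now it has settled.

```bash
python3 -c "
from h import *
go((453,256,180),(453,256,60.5))"
```

```text
t 1.18 pos [447.4 262.3 181.7] rot [-3.136  0.005  2.804] w 85.3 F [ 4.1 -6.9  0.3] q [-0.61  0.51  0.04  1.93 -0.02  0.7   0.66]
(453, 256, 180) -> [-0.3  -0.16  0.07]
(453, 256, 60.5) -> [-0.27 -0.14  4.85]
```

Still settling. I command a pause, then read the state again.

Emit:
servo_tool(commands=[0,0,0,0,0,0,0,0,0,0,0,0,0,0,0])

```text
clock: 1.43
eef_pos: [440.3, 275.6, 182.6]
tool_rot: [3.141, -0.001, 2.818]
force: [-0.4, 0.7, 0.1]
width: 85.3
```

```bash
python3 - <<'E'
from h import *
go((453,256,180),(453,256,60.5))
d=ctrl.get_image('side');cv2.imwrite('pics/side1.png',d['img'])
for z in (82,97):
  print(z,proj(d,[(453,256,z)]))
for i,ce,st,m in blobs(d['img'],'yellow',smin=120,vmin=60): print(ce,st)
E
```

```text
t 1.43 pos [440.3 275.6 182.6] rot [ 3.141e+00 -1.000e-03  2.818e+00] w 85.3 F [-0.4  0.7  0.1] q [-0.63  0.51  0.03  1.93 -0.02  0.7   0.66]
(453, 256, 180) -> [-0.73 -0.58  0.1 ]
(453, 256, 60.5) -> [-0.73 -0.59  4.88]
82 [[248.95671946 158.92811443]]
97 [[248.28355774 151.89490464]]
[321.75510204 109.95918367] [315 108  14   5  49]
[248.42578548 412.77248104] [215 381  67  51 923]
```

View pics/side1.png

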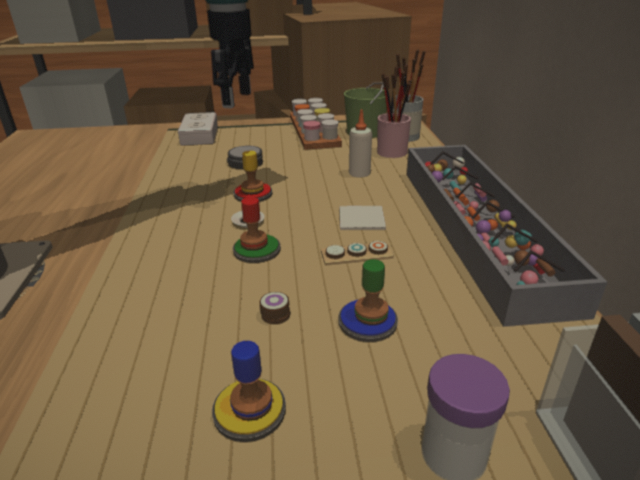

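The call stopped short because row speed was limited. The side view shows the gripper above and behind yellow at (251,160). I correct the position, then descend.

Emit:
servo_tool(commands=[-0.4,-0.3,0.1,0,0,-0.73,-0.58,0.1,0,0,-0.73,-0.58,0.8,0,0,-0.73,-0.58,1.6,0,0,-0.73,-0.58,2.0,0,0,-0.73,-0.58,2.0,0,0,-0.73,-0.58,2.0,0,0])

```text
clock: 2.07
eef_pos: [453.5, 254.5, 132.3]
tool_rot: [-3.141, -0.001, 2.817]
force: [0.6, -0.1, 0.1]
width: 85.3
```

```bash
python3 - <<'E'
from h import *
go((453,256,60.5))
cv2.imwrite('pics/side2.png',ctrl.get_image('side')['img'][0:300,100:400].repeat(2,0).repeat(2,1))
cv2.imwrite('pics/top2.png',ctrl.get_image('top')['img'][200:350,100:300].repeat(3,0).repeat(3,1))
E
```

```text
t 2.07 pos [453.5 254.5 132.3] rot [-3.141e+00 -1.000e-03  2.817e+00] w 85.3 F [ 0.6 -0.1  0.1] q [-0.58  0.59  0.02  1.97 -0.02  0.58  0.7 ]
(453, 256, 60.5) -> [0.04 0.05 2.87]
```

View pics/side2.png

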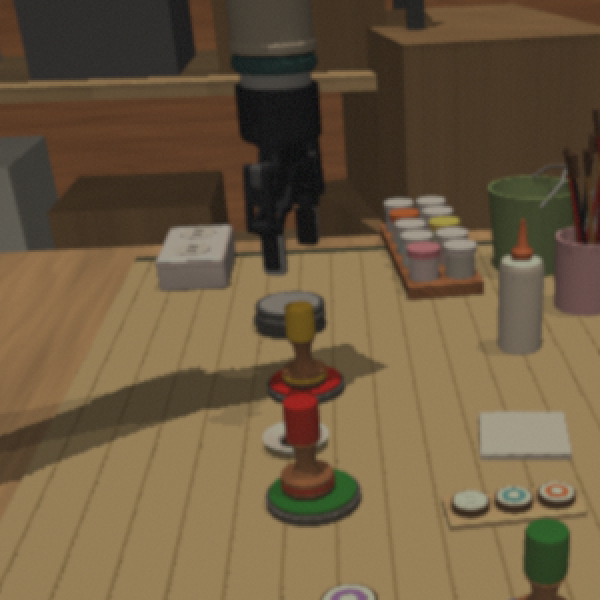

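View pics/top2.png

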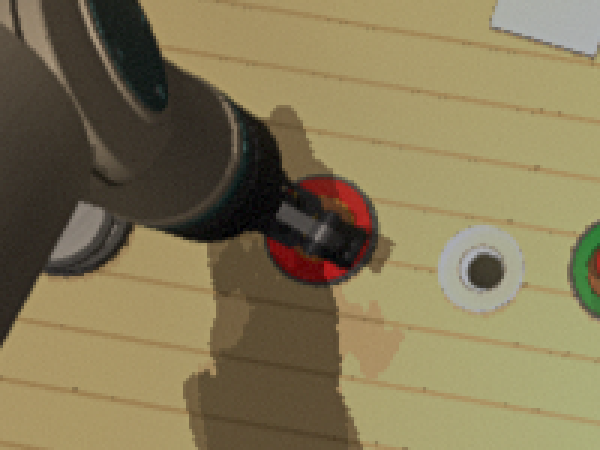

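Both views show the fingers astride yellow's axis, side-view tips at about (236,133) and (254,118). Now descend and close.

Emit:
servo_tool(commands=[0.04,0.05,0.8,0,0,0.04,0.05,1.6,0,0,0.04,0.05,2.3,0,0,0.04,0.05,2.85,0,0,0.04,0.05,2.85,0,0,0.04,0.05,2.85,0,0.5,0.04,0.05,2.85,0,1,0.04,0.05,2.85,0,1,0.04,0.05,2.85,0,1,0.04,0.05,2.85,0,1])

```text
clock: 3.0
eef_pos: [453.6, 256.8, 62.2]
tool_rot: [3.14, 0.001, 2.817]
force: [0.1, -0.1, 7.3]
width: 28.8
```

Emit:
servo_tool(commands=[0,0,0,0,1,0,0,0,0,1,0,0,0,0,1,0,0,0,0,1])

```text
clock: 3.33
eef_pos: [453.7, 256.8, 62.2]
tool_rot: [3.14, 0.001, 2.817]
force: [-0.9, -0.4, 6.3]
width: 28.6
```

Emit:
servo_tool(commands=[0,0,-0.3,0,1,0,0,-1,0,1,0,0,-1.8,0,1,0,0,-2.6,0,1,0,0,-3.4,0,1,0,0,-4,0,1,0,0,-4,0,1,0,0,-4,0,1])

```text
clock: 4.0
eef_pos: [453.3, 256.6, 162.0]
tool_rot: [3.14, 0.001, 2.817]
force: [-0.2, -0.2, -1.6]
width: 28.8
```

```bash
python3 - <<'E'
from h import *
go((661.5,124,161),(661.5,124,56))
cv2.imwrite('pics/side3.png',ctrl.get_image('side')['img'][0:300,100:400].repeat(2,0).repeat(2,1))
E
```

```text
t 4.0 pos [453.3 256.6 162. ] rot [3.140e+00 1.000e-03 2.817e+00] w 28.8 F [-0.2 -0.2 -1.6] q [-0.59  0.54  0.02  1.95 -0.02  0.65  0.7 ]
(661.5, 124, 161) -> [-9.59 -2.37  0.05]
(661.5, 124, 56) -> [-9.58 -2.37  4.25]
```

View pics/side3.png

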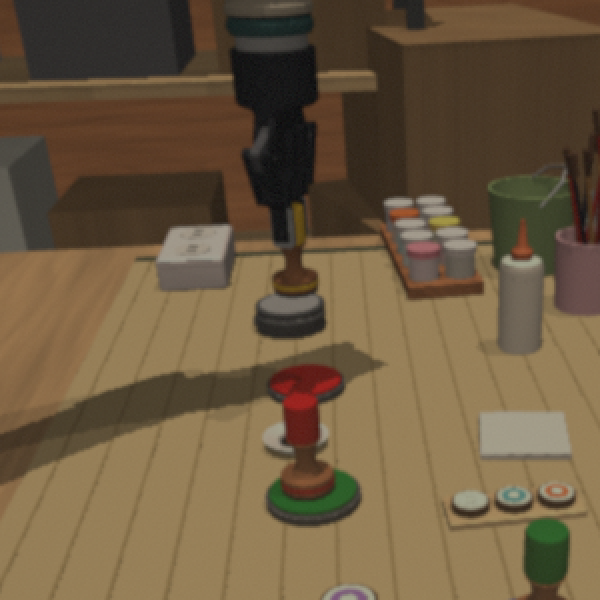

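Yellow is held upright, with its foot at (247,142). I carry it over to the tile.

Emit:
servo_tool(commands=[-0.7,-0.15,0,0,1,-1.7,-0.4,0,0,1,-2.8,-0.7,0,0,1,-3.9,-1,0,0,1,-5,-1.25,0,0,1,-6.1,-1.5,0,0,1,-7.2,-1.75,0,0,1,-8.2,-2,0,0,1,-9.1,-2.25,0,0,1,-9.6,-2.37,0,0,1])

```text
clock: 4.88
eef_pos: [662.9, 120.2, 159.1]
tool_rot: [-3.139, -0.001, 2.814]
force: [-0.3, -0.2, -1.3]
width: 28.7
```

Emit:
servo_tool(commands=[0,0,0,0,1,0,0,0,0,1,0,0,0,0,1])

```text
clock: 5.13
eef_pos: [659.8, 124.6, 159.8]
tool_rot: [-3.141, -0.003, 2.818]
force: [-0.0, -0.3, -1.6]
width: 28.8
```

```bash
python3 - <<'E'
from h import *
go((661.5,124,62),(661.5,124,57.5))
d=ctrl.get_image('top');cv2.imwrite('pics/top4.png',d['img'])
m=mask(d['img'],'red');cn=max(cv2.findContours(m,0,1)[0],key=cv2.contourArea)[:,0]
print(cv2.minEnclosingCircle(ray(d,cn,13)[:,:2].astype(np.float32)))
E
```

```text
t 5.13 pos [659.8 124.6 159.8] rot [-3.141e+00 -3.000e-03  2.818e+00] w 28.8 F [-0.  -0.3 -1.6] q [-0.23  0.74  0.01  1.52 -0.01  0.89  1.03]
(661.5, 124, 62) -> [-0.09 -0.    3.91]
(661.5, 124, 57.5) -> [-0.09 -0.    4.09]
((466.1678466796875, 44.49639129638672), 16.425474166870117)
```

View pics/top4.png

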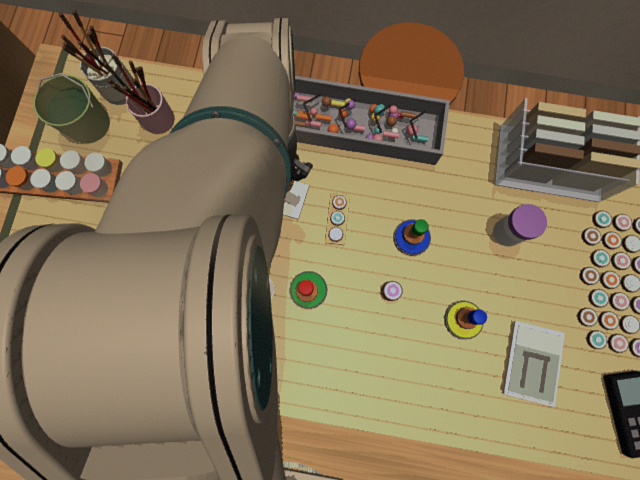

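The arm hides most of the top view, with only the tile's right edge (297,200) showing. The pose numbers agree, so I lower.

Emit:
servo_tool(commands=[-0.09,0,0.7,0,1,-0.09,0,1.5,0,1,-0.09,0,2.3,0,1,-0.09,0,3,0,1,-0.09,0,3.5,0,1,-0.09,0,3.75,0,1,-0.09,0,3.9,0,1,-0.09,0,4,0,1,-0.09,0,4,0,1])

```text
clock: 5.93
eef_pos: [663.9, 123.2, 61.6]
tool_rot: [3.141, 0.0, 2.817]
force: [0.1, 0.3, -1.1]
width: 28.6
```

```bash
python3 - <<'E'
from h import *
go((661.5,124,57.5))
cv2.imwrite('pics/side5.png',ctrl.get_image('side')['img'][100:340,240:560].repeat(2,0).repeat(2,1))
E
```

```text
t 5.93 pos [663.9 123.2  61.6] rot [3.141 0.    2.817] w 28.6 F [ 0.1  0.3 -1.1] q [-0.23  0.86  0.01  1.57 -0.01  0.71  1.03]
(661.5, 124, 57.5) -> [0.1  0.   0.16]
```

View pics/side5.png

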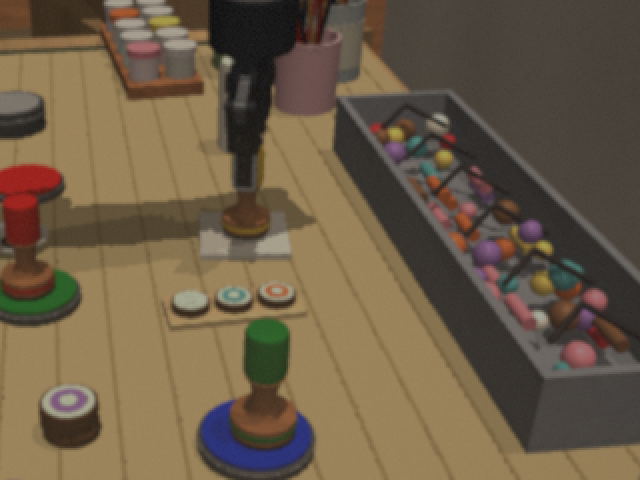

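The side view shows yellow's foot over the tile's middle, at crop (246,228). I creep down until it touches.

Emit:
servo_tool(commands=[0.08,0,0.06,0,1,0.08,0,0.12,0,1,0.08,0,0.16,0,1,0.08,0,0.16,0,1])

```text
clock: 6.32
eef_pos: [661.9, 123.7, 57.4]
tool_rot: [3.141, 0.0, 2.817]
force: [1.0, 0.3, -1.2]
width: 28.8
```

Emit:
servo_tool(commands=[0,0,0.02,0,1,0,0,0.02,0,1])

```text
clock: 6.48
eef_pos: [661.9, 123.7, 57.3]
tool_rot: [3.141, 0.0, 2.817]
force: [-0.3, 0.2, 3.3]
width: 28.5
```

Contact at 57.3. Release and lift.

Emit:
servo_tool(commands=[0,0,0,0,0.6,0,0,0,0,0.3,0,0,0,0,0,0,0,0,0,0,0,0,0,0,0,0,0,0,0,0,0,0,0,0,0])

```text
clock: 7.07
eef_pos: [661.8, 123.6, 56.7]
tool_rot: [-3.142, -0.0, 2.817]
force: [0.9, 0.8, 0.2]
width: 85.4
```

Emit:
servo_tool(commands=[0,0,-0.8,0,0,0,0,-1.8,0,0,0,0,-2.8,0,0,0,0,-3.8,0,0,0,0,-4.4,0,0,0,0,-4.4,0,0,0,0,-4.4,0,0])

```text
clock: 7.65
eef_pos: [662.2, 123.6, 167.5]
tool_rot: [3.141, 0.002, 2.817]
force: [0.7, -0.9, -1.0]
width: 85.4
```

```bash
python3 - <<'E'
from h import *
go((459,40,160),(459,40,62))
cv2.imwrite('pics/side6.png',ctrl.get_image('side')['img'][100:340,240:560].repeat(2,0).repeat(2,1))
E
```

```text
t 7.65 pos [662.2 123.6 167.5] rot [3.141e+00 2.000e-03 2.817e+00] w 85.4 F [ 0.7 -0.9 -1. ] q [-0.23  0.73  0.01  1.51 -0.01  0.9   1.03]
(459, 40, 160) -> [ 6.64 -5.76  0.29]
(459, 40, 62) -> [ 6.64 -5.77  4.21]
```

View pics/side6.png

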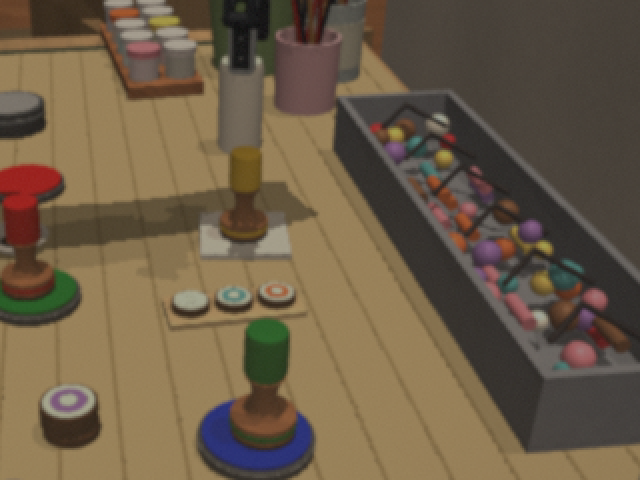

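Yellow stands parked upright on the tile at crop (245,195). Next is red.

Emit:
servo_tool(commands=[0.7,-0.6,0.05,0,0,1.5,-1.3,0.1,0,0,2.3,-2,0.15,0,0,3.1,-2.7,0.2,0,0,3.9,-3.4,0.25,0,0,4.7,-4.1,0.3,0,0,5.5,-4.8,0.3,0,0,6.2,-5.4,0.3,0,0,6.64,-5.77,0.3,0,0,6.64,-5.77,0.3,0,0])

```text
clock: 8.53
eef_pos: [453.6, 38.2, 158.0]
tool_rot: [-3.138, -0.006, 2.815]
force: [-0.6, -0.1, -0.8]
width: 85.3
```

Emit:
servo_tool(commands=[0,0,0,0,0,0,0,0,0,0,0,0,0,0,0])

```text
clock: 8.78
eef_pos: [459.6, 40.4, 158.9]
tool_rot: [3.141, 0.001, 2.817]
force: [-0.2, 0.0, -0.7]
width: 85.5
```

```bash
python3 - <<'E'
from h import *
go((459,40,62))
d=ctrl.get_image('top');cv2.imwrite('pics/top7.png',d['img'])
for c,z in(('red',13),('yellow',92)):
  for i,ce,st,m in blobs(d['img'],c):
    cn=max(cv2.findContours(m.astype(np.uint8),0,1)[0],key=len)[:,0]
    print(c,ce,cv2.minEnclosingCircle(ray(d,cn,z)[:,:2].astype(np.float32)))
E
```

```text
t 8.78 pos [459.6  40.4 158.9] rot [3.141e+00 1.000e-03 2.817e+00] w 85.5 F [-0.2  0.  -0.7] q [-0.15  0.48 -0.    2.1   0.    0.56  1.1 ]
(459, 40, 62) -> [ 0.02 -0.03  3.88]
red [128.1147541   80.47540984] ((876.6449584960938, 547.5266723632812), 39.00761795043945)
red [232.  109.5] ((847.494140625, 289.27947998046875), 12.616425514221191)
red [205.87144362 276.12434141] ((453.0329284667969, 261.01708984375), 37.75419235229492)
yellow [283.63636364 184.95454545] ((659.9884033203125, 123.56204223632812), 13.982112884521484)
yellow [461.18346774 321.44556452] ((451.36029052734375, -276.20037841796875), 34.42964553833008)
```

View pics/top7.png

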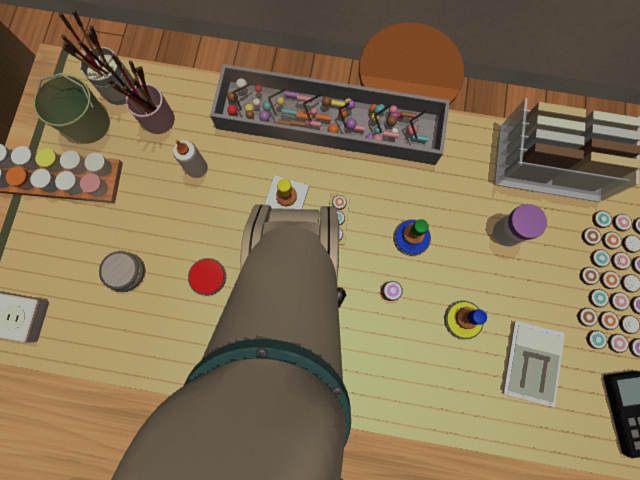

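The red pad is fully visible at (206,276), at world (453,261), and yellow's grip measures (660,124). I descend on red and grip it.

Emit:
servo_tool(commands=[0.02,-0.03,0.8,0,0,0.02,-0.03,1.7,0,0,0.02,-0.03,2.6,0,0,0.02,-0.03,3.4,0,0,0.02,-0.03,3.88,0,0,0.02,-0.03,3.88,0,0,0.02,-0.03,3.88,0,0.5,0.02,-0.03,3.88,0,1,0.02,-0.03,3.88,0,1,0.02,-0.03,3.88,0,1])

```text
clock: 9.67
eef_pos: [458.5, 39.4, 63.1]
tool_rot: [3.141, 0.002, 2.817]
force: [-0.5, 0.3, 0.8]
width: 38.6
```

Emit:
servo_tool(commands=[0,0,0,0,1,0,0,0,0,1,0,0,0,0,1,0,0,0,0,1])

```text
clock: 10.0
eef_pos: [458.5, 39.4, 63.0]
tool_rot: [3.141, 0.002, 2.817]
force: [0.8, 0.4, 6.5]
width: 28.6
```

Emit:
servo_tool(commands=[0,0,-0.3,0,1,0,0,-1,0,1,0,0,-1.8,0,1,0,0,-2.6,0,1,0,0,-3.4,0,1,0,0,-4,0,1,0,0,-4,0,1,0,0,-4,0,1])

```text
clock: 10.67
eef_pos: [457.9, 39.2, 162.9]
tool_rot: [3.141, 0.001, 2.817]
force: [0.2, 0.2, -1.9]
width: 28.8
```

```bash
python3 - <<'E'
from h import *
go((453.5,261,160),(453.5,261,62.2))
cv2.imwrite('pics/side8.png',ctrl.get_image('side')['img'][40:340,140:460].repeat(2,0).repeat(2,1))
E
```

```text
t 10.67 pos [457.9  39.2 162.9] rot [3.141e+00 1.000e-03 2.817e+00] w 28.8 F [ 0.2  0.2 -1.9] q [-0.14  0.47 -0.    2.1   0.    0.57  1.1 ]
(453.5, 261, 160) -> [3.   8.35 0.12]
(453.5, 261, 62.2) -> [3.01 8.35 4.03]
```

View pics/side8.png

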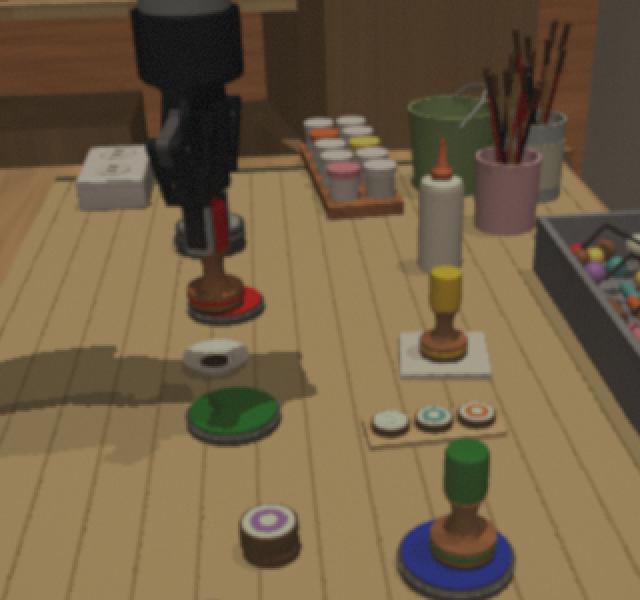

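Red is held upright and the green pad is clear. I carry red to the red pad.

Emit:
servo_tool(commands=[0.2,0.6,0,0,1,0.5,1.5,0,0,1,0.9,2.5,0,0,1,1.25,3.5,0,0,1,1.6,4.5,0,0,1,2,5.5,0,0,1,2.3,6.5,0,0,1,2.65,7.3,0,0,1,2.9,8,0,0,1,3,8.35,0,0,1])

```text
clock: 11.55
eef_pos: [451.8, 263.7, 160.7]
tool_rot: [-3.141, -0.002, 2.82]
force: [-0.3, 0.4, -2.1]
width: 28.7
```

Emit:
servo_tool(commands=[0,0,0,0,1,0,0,0,0,1,0,0,0,0,1])

```text
clock: 11.8
eef_pos: [453.1, 259.0, 161.7]
tool_rot: [-3.139, -0.001, 2.815]
force: [0.1, 0.0, -1.7]
width: 28.8
```

```bash
python3 - <<'E'
from h import *
go((453.5,261,66))
d=ctrl.get_image('top')
for i,ce,st,m in blobs(d['img'],'green',smin=100,vmin=30):
    cn=max(cv2.findContours(m.astype(np.uint8),0,1)[0],key=len)[:,0]
    print(ce,cv2.minEnclosingCircle(ray(d,cn,13)[:,:2].astype(np.float32)))
E
```

```text
t 11.8 pos [453.1 259.  161.7] rot [-3.139e+00 -1.000e-03  2.815e+00] w 28.8 F [ 0.1  0.  -1.7] q [-0.59  0.54  0.02  1.94 -0.02  0.66  0.69]
(453.5, 261, 66) -> [0.01 0.09 3.83]
[419.81420765 227.07103825] ((642.5628662109375, -180.10101318359375), 19.752971649169922)
[308.056902  289.3203372] ((463.3360290527344, 37.95872116088867), 37.59540557861328)
```

Green pad is at (463.3,38), radius 37.6 as it should be. Lowering red.

Emit:
servo_tool(commands=[0.01,0.06,0.7,0,1,0.01,0.06,1.5,0,1,0.01,0.06,2.3,0,1,0.01,0.06,3,0,1,0.01,0.06,3.5,0,1,0.01,0.06,3.75,0,1,0.01,0.06,3.82,0,1,0.01,0.06,3.82,0,1,0.01,0.06,3.82,0,1])

```text
clock: 12.6
eef_pos: [454.1, 262.4, 67.4]
tool_rot: [3.141, 0.001, 2.816]
force: [0.2, 0.1, -1.4]
width: 28.3
```

```bash
python3 - <<'E'
from h import *
go((453.5,261,63))
cv2.imwrite('pics/side9.png',ctrl.get_image('side')['img'][40:340,140:460].repeat(2,0).repeat(2,1))
E
```

```text
t 12.6 pos [454.1 262.4  67.4] rot [3.141e+00 1.000e-03 2.816e+00] w 28.3 F [ 0.2  0.1 -1.4] q [-0.59  0.7   0.02  2.   -0.02  0.44  0.69]
(453.5, 261, 63) -> [ 0.01 -0.06  0.18]
```

View pics/side9.png

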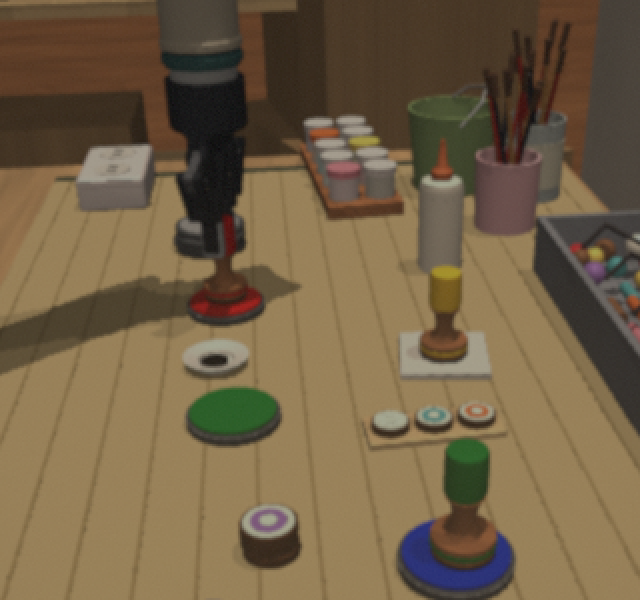

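Red sits centred over its pad at crop (226,297). I creep down to contact.

Emit:
servo_tool(commands=[0,-0.06,0.06,0,1,0,-0.06,0.12,0,1,0,-0.06,0.17,0,1,0,-0.06,0.19,0,1,0,-0.06,0.19,0,1])

```text
clock: 13.07
eef_pos: [453.3, 261.2, 63.0]
tool_rot: [3.141, 0.001, 2.817]
force: [0.1, -0.3, 8.6]
width: 28.5
```

Emit:
servo_tool(commands=[0,0,0,0,0.6,0,0,0,0,0.3,0,0,0,0,0,0,0,0,0,0,0,0,0,0,0,0,0,0,0,0,0,0,0,0,0])

```text
clock: 13.65
eef_pos: [453.0, 261.1, 61.9]
tool_rot: [-3.141, -0.0, 2.817]
force: [-0.3, -0.0, -1.5]
width: 85.5
```

Emit:
servo_tool(commands=[0,0,-0.8,0,0,0,0,-1.8,0,0,0,0,-2.8,0,0,0,0,-3.6,0,0,0,0,-4,0,0,0,0,-4,0,0,0,0,-4,0,0])

```text
clock: 14.23
eef_pos: [452.9, 261.1, 161.8]
tool_rot: [3.141, 0.0, 2.817]
force: [0.1, -0.9, 0.3]
width: 85.1
```

```bash
python3 - <<'E'
from h import *
go((621,-167,162))
cv2.imwrite('pics/side10.png',ctrl.get_image('side')['img'][40:340,140:460].repeat(2,0).repeat(2,1))
E
```

```text
t 14.23 pos [452.9 261.1 161.8] rot [3.141 0.    2.817] w 85.1 F [ 0.1 -0.9  0.3] q [-0.59  0.54  0.02  1.94 -0.02  0.65  0.69]
(621, -167, 162) -> [-1.184e+01 -1.408e+01 -1.000e-02]
```

View pics/side10.png

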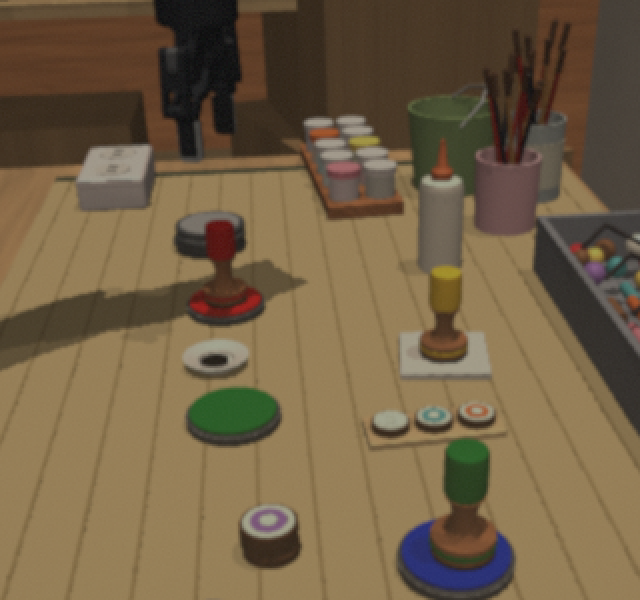

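Red stands upright on red at crop (221,270). Now to green.

Emit:
servo_tool(commands=[-0.7,-0.8,0,0,0,-1.5,-1.8,0,0,0,-2.3,-2.8,0,0,0,-3.2,-3.8,0,0,0,-4,-4.8,0,0,0,-4.8,-5.7,0,0,0,-5.6,-6.6,0,0,0,-6.4,-7.5,0,0,0,-7.2,-8.4,0,0,0,-7.6,-9,0,0,0])

```text
clock: 15.12
eef_pos: [561.7, -16.7, 160.1]
tool_rot: [-3.139, -0.001, 2.813]
force: [0.4, 0.2, 0.2]
width: 85.5
```

Emit:
servo_tool(commands=[-0.6,-0.7,0,0,0,-1.3,-1.6,0,0,0,-2.1,-2.5,0,0,0,-2.9,-3.4,0,0,0,-3.6,-4.3,0,0,0,-4.1,-4.9,0,0,0,-4.2,-5.1,0,0,0,-4.2,-5.1,0,0,0,-4.2,-5.1,0,0,0])

```text
clock: 15.87
eef_pos: [619.0, -165.6, 160.5]
tool_rot: [3.141, -0.003, 2.817]
force: [0.0, 0.5, -0.2]
width: 85.4
```

```bash
python3 - <<'E'
from h import *
go((621,-167,140),(621,-167,62))
d=ctrl.get_image('top');cv2.imwrite('pics/top11.png',d['img'])
E
```

```text
t 15.87 pos [ 619.  -165.6  160.5] rot [ 3.141e+00 -3.000e-03  2.817e+00] w 85.4 F [ 0.   0.5 -0.2] q [ 0.23  0.69 -0.02  1.61  0.01  0.84  1.45]
(621, -167, 140) -> [-0.1  -0.03  0.82]
(621, -167, 62) -> [-0.11 -0.03  3.94]
```

View pics/top11.png

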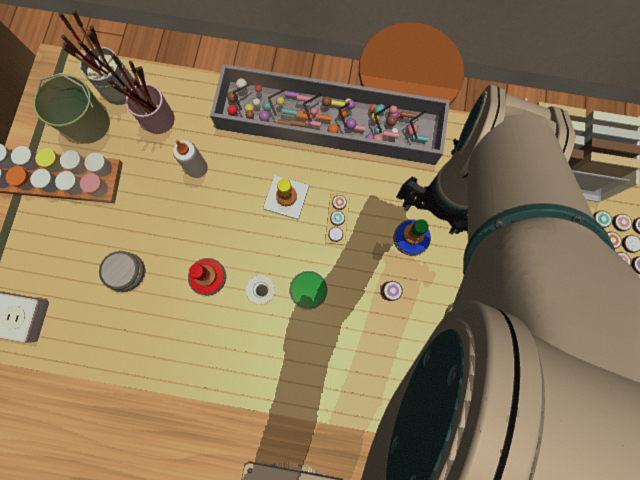

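```bash
python3 - <<'E'
from h import *
go((621,-167,62))
d=ctrl.get_image('top')
print(proj(d,[(633,-126,165),(605,-206,165),(619,-166,250)]))
d=ctrl.get_image('side');cv2.imwrite('pics/side11.png',d['img'][100:460,240:560].repeat(2,0).repeat(2,1)[:600])
E
```

```text
t 15.92 pos [ 619.3 -164.7  161. ] rot [ 3.140e+00 -3.000e-03  2.819e+00] w 85.5 F [0.2 0.5 1. ] q [ 0.23  0.69 -0.02  1.61  0.01  0.84  1.45]
(621, -167, 62) -> [-0.11 -0.07  3.96]
[[408.13435714 207.73174885]
 [448.70440904 229.21199745]
 [440.95291761 205.54971127]]
```

View pics/side11.png

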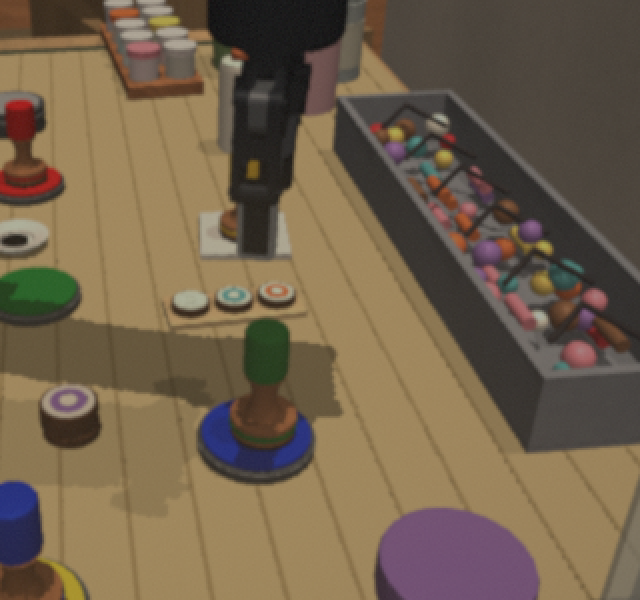

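The projected finger positions agree with the picture, and the near finger at crop (257,250) is above green (266,350). Descend and grip.

Emit:
servo_tool(commands=[-0.11,-0.05,0.8,0,0,-0.11,-0.05,1.7,0,0,-0.11,-0.05,2.5,0,0,-0.11,-0.05,3.3,0,0,-0.11,-0.05,3.8,0,0,-0.11,-0.05,3.93,0,0,-0.11,-0.05,3.93,0,0,-0.11,-0.05,3.93,0,0.5,-0.11,-0.05,3.93,0,1,-0.11,-0.05,3.93,0,1])

```text
clock: 16.85
eef_pos: [623.2, -169.3, 65.1]
tool_rot: [3.141, 0.002, 2.817]
force: [0.3, -0.8, 0.2]
width: 51.6
```

Emit:
servo_tool(commands=[0,0,0,0,1,0,0,0,0,1,0,0,0,0,1,0,0,0,0,1,0,0,0,0,1])

```text
clock: 17.27
eef_pos: [622.9, -169.3, 64.6]
tool_rot: [3.141, 0.001, 2.817]
force: [-0.3, 0.9, 5.1]
width: 28.8
```

Emit:
servo_tool(commands=[0,0,-0.3,0,1,0,0,-1,0,1,0,0,-1.8,0,1,0,0,-2.6,0,1,0,0,-3.4,0,1,0,0,-4,0,1,0,0,-4,0,1,0,0,-4,0,1])

```text
clock: 17.93
eef_pos: [622.5, -169.3, 164.2]
tool_rot: [3.142, 0.001, 2.817]
force: [-0.1, -0.3, -1.2]
width: 28.9
```

```bash
python3 - <<'E'
from h import *
go((463.3,37.5,162))
d=ctrl.get_image('side');cv2.imwrite('pics/side12.png',d['img'][100:400,240:560].repeat(2,0).repeat(2,1)[:600])
E
```

```text
t 17.93 pos [ 622.5 -169.3  164.2] rot [3.142e+00 1.000e-03 2.817e+00] w 28.9 F [-0.1 -0.3 -1.2] q [ 0.23  0.69 -0.02  1.6   0.02  0.85  1.45]
(463.3, 37.5, 162) -> [8.67 5.81 0.08]
```

View pics/side12.png

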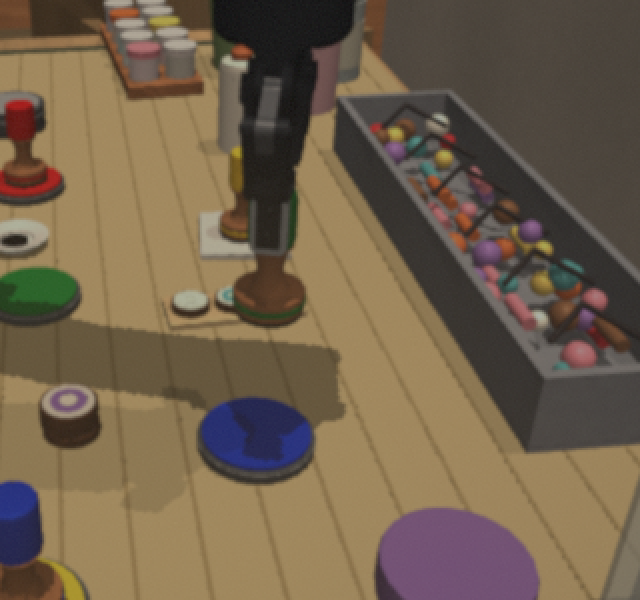

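Green is held upright. I carry it to the green pad.

Emit:
servo_tool(commands=[0.6,0.4,0,0,1,1.5,1,0,0,1,2.5,1.7,0,0,1,3.5,2.35,0,0,1,4.5,3,0,0,1,5.5,3.7,0,0,1,6.5,4.35,0,0,1,7.5,5,0,0,1,8.2,5.5,0,0,1,8.67,5.81,0,0,1])

```text
clock: 18.82
eef_pos: [460.2, 39.8, 162.5]
tool_rot: [-3.141, -0.004, 2.82]
force: [0.1, -0.4, -0.8]
width: 28.7
```

Emit:
servo_tool(commands=[0,0,0,0,1,0,0,0,0,1,0,0,0,0,1])

```text
clock: 19.07
eef_pos: [463.6, 36.7, 163.2]
tool_rot: [-3.141, -0.0, 2.816]
force: [-0.8, 0.6, -1.2]
width: 28.3
```

```bash
python3 - <<'E'
from h import *
go((463.3,37.5,67.5))
d=ctrl.get_image('top')
for i,ce,st,m in blobs(d['img'],'blue'):
    cn=max(cv2.findContours(m.astype(np.uint8),0,1)[0],key=len)[:,0]
    print(ce,cv2.minEnclosingCircle(ray(d,cn,13)[:,:2].astype(np.float32)))
E
```

```text
t 19.07 pos [463.6  36.7 163.2] rot [-3.141 -0.     2.816] w 28.3 F [-0.8  0.6 -1.2] q [-0.14  0.48 -0.    2.09  0.    0.58  1.1 ]
(463.3, 37.5, 67.5) -> [0.02 0.03 3.83]
[412.27885714 236.70057143] ((617.9963989257812, -168.54483032226562), 37.41130447387695)
[479.1097561  316.53658537] ((469.15496826171875, -332.0226135253906), 15.448845863342285)
```

Emit:
servo_tool(commands=[0.02,0,0.7,0,1,0.02,0,1.5,0,1,0.02,0,2.3,0,1,0.02,0,3,0,1,0.02,0,3.5,0,1,0.02,0,3.75,0,1,0.02,0,3.82,0,1,0.02,0,3.82,0,1,0.02,0,3.82,0,1])

```text
clock: 19.87
eef_pos: [463.4, 37.5, 68.7]
tool_rot: [3.141, 0.001, 2.816]
force: [0.1, 0.3, -0.6]
width: 28.7
```

```bash
python3 - <<'E'
from h import *
go((463.3,37.5,64.5))
cv2.imwrite('pics/side13.png',ctrl.get_image('side')['img'][40:340,140:460].repeat(2,0).repeat(2,1))
E
```

```text
t 19.87 pos [463.4  37.5  68.7] rot [3.141e+00 1.000e-03 2.816e+00] w 28.7 F [ 0.1  0.3 -0.6] q [-0.14  0.65 -0.    2.16  0.01  0.33  1.1 ]
(463.3, 37.5, 64.5) -> [ 0.   -0.    0.17]
```

View pics/side13.png

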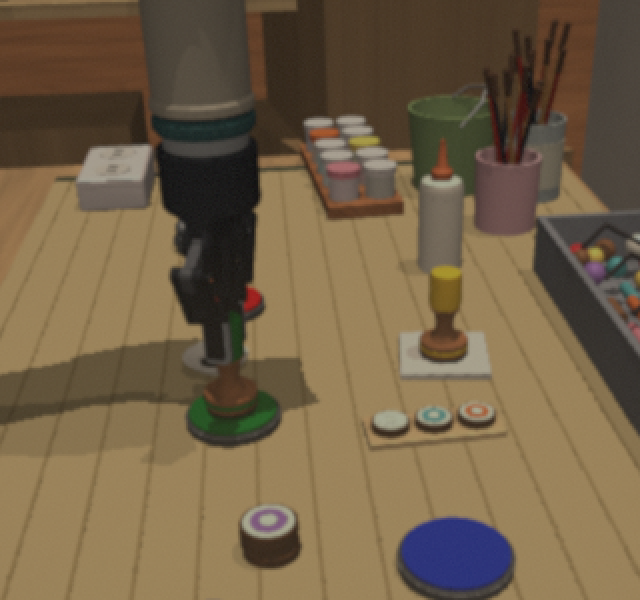

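Green is above its pad's middle, foot at crop (231,400). I creep down.

Emit:
servo_tool(commands=[0,0,0.06,0,1,0,0,0.12,0,1,0,0,0.17,0,1,0,0,0.18,0,1,0,0,0.18,0,1])

```text
clock: 20.33
eef_pos: [463.2, 38.0, 64.5]
tool_rot: [3.141, 0.001, 2.817]
force: [-0.9, 0.4, 7.3]
width: 28.2
```

Emit:
servo_tool(commands=[0,0,0,0,0.6,0,0,0,0,0.3,0,0,0,0,0,0,0,0,0,0,0,0,0,0,0,0,0,0,0,0,0,0,0,0,0])

```text
clock: 20.92
eef_pos: [462.7, 37.8, 63.7]
tool_rot: [-3.142, -0.0, 2.817]
force: [0.4, 0.3, -0.8]
width: 85.4
```

Emit:
servo_tool(commands=[0,0,-0.8,0,0,0,0,-1.8,0,0,0,0,-2.8,0,0,0,0,-3.6,0,0,0,0,-4,0,0,0,0,-4,0,0,0,0,-4,0,0])

```text
clock: 21.5
eef_pos: [462.9, 37.8, 164.0]
tool_rot: [3.141, 0.001, 2.817]
force: [-0.6, -0.1, 0.3]
width: 85.2
```

```bash
python3 - <<'E'
from h import *
go((461,-302,162))
cv2.imwrite('pics/side14.png',ctrl.get_image('side')['img'][40:340,140:460].repeat(2,0).repeat(2,1))
E
```

```text
t 21.5 pos [462.9  37.8 164. ] rot [3.141e+00 1.000e-03 2.817e+00] w 85.2 F [-0.6 -0.1  0.3] q [-0.14  0.47 -0.    2.09  0.    0.58  1.1 ]
(461, -302, 162) -> [ -4.27 -12.91   0.08]
```

View pics/side14.png

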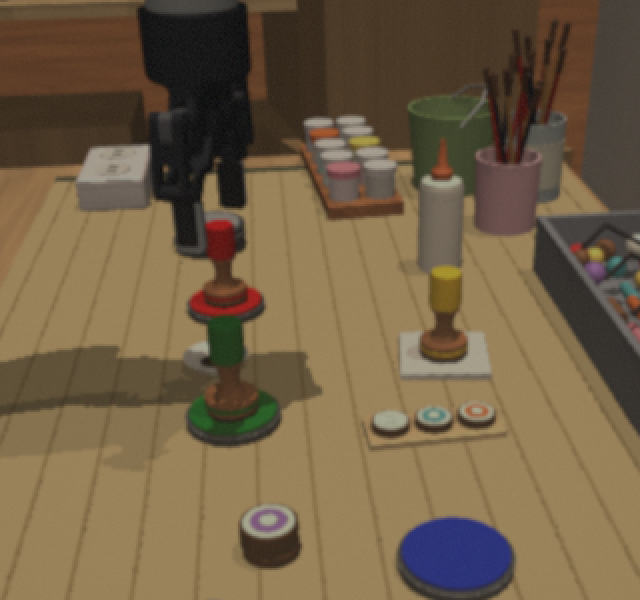

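Green stands on green at crop (230,400). Now blue.

Emit:
servo_tool(commands=[-0.3,-0.8,0,0,0,-0.6,-1.8,0,0,0,-0.95,-2.9,0,0,0,-1.3,-4,0,0,0,-1.65,-5,0,0,0,-2,-6,0,0,0,-2.35,-7,0,0,0,-2.65,-8,0,0,0,-2.9,-8.8,0,0,0,-3,-9.1,0,0,0])

```text
clock: 22.38
eef_pos: [459.9, -205.2, 162.3]
tool_rot: [-3.14, -0.002, 2.812]
force: [0.4, -1.4, 0.0]
width: 85.4
```

Emit:
servo_tool(commands=[-0.3,-0.8,0,0,0,-0.6,-1.8,0,0,0,-0.95,-2.8,0,0,0,-1.2,-3.5,0,0,0,-1.27,-3.8,0,0,0,-1.27,-3.8,0,0,0,-1.27,-3.8,0,0,0,-1.27,-3.8,0,0,0])

```text
clock: 23.05
eef_pos: [461.2, -299.4, 163.3]
tool_rot: [3.14, -0.001, 2.819]
force: [0.1, 0.5, 0.2]
width: 85.3
```

```bash
python3 - <<'E'
from h import *
go((461,-302,62.5))
d=ctrl.get_image('side');cv2.imwrite('pics/side15.png',d['img'][180:480,140:460].repeat(2,0).repeat(2,1)[:600])
E
```

```text
t 23.05 pos [ 461.2 -299.4  163.3] rot [ 3.140e+00 -1.000e-03  2.819e+00] w 85.3 F [0.1 0.5 0.2] q [ 0.55  0.57 -0.04  1.87  0.03  0.7   1.74]
(461, -302, 62.5) -> [-0.03 -0.11  4.03]
```

View pics/side15.png

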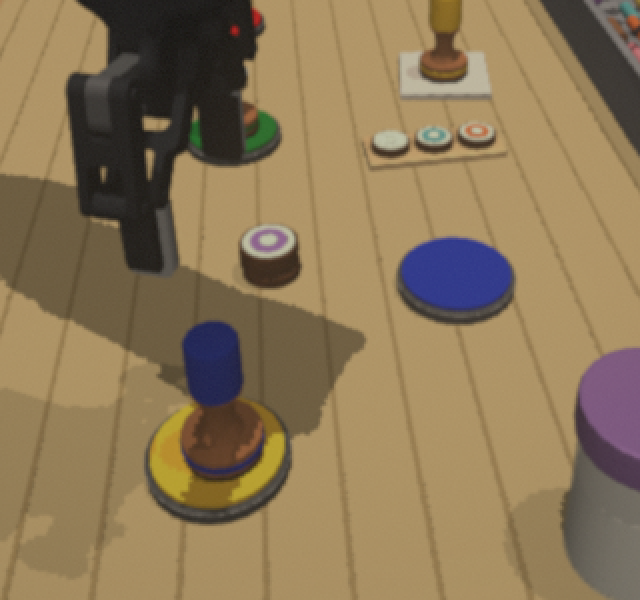

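Fingers at crop (150,270) and (222,155) straddle blue (213,370), consistent with the height of 163. Descend and grip.

Emit:
servo_tool(commands=[-0.01,-0.1,0.8,0,0,-0.01,-0.1,1.7,0,0,-0.01,-0.1,2.5,0,0,-0.01,-0.1,3.3,0,0,-0.01,-0.1,3.85,0,0,-0.01,-0.1,4,0,0,-0.01,-0.1,4,0,0,-0.01,-0.1,4,0,0.5,-0.01,-0.1,4,0,1,-0.01,-0.1,4,0,1])

```text
clock: 23.93
eef_pos: [461.2, -304.5, 64.8]
tool_rot: [-3.141, 0.002, 2.817]
force: [-0.6, -0.6, 0.5]
width: 51.5
```

Emit:
servo_tool(commands=[0,0,0,0,1,0,0,0,0,1,0,0,0,0,1,0,0,0,0,1,0,0,0,0,1])

```text
clock: 24.35
eef_pos: [460.9, -304.5, 64.5]
tool_rot: [-3.141, 0.001, 2.817]
force: [-0.7, 0.5, 6.5]
width: 28.3
```

Emit:
servo_tool(commands=[0,0,-0.3,0,1,0,0,-1,0,1,0,0,-1.8,0,1,0,0,-2.6,0,1,0,0,-3.4,0,1,0,0,-4,0,1,0,0,-4,0,1,0,0,-4,0,1])

```text
clock: 25.02
eef_pos: [460.6, -304.5, 164.4]
tool_rot: [-3.141, 0.001, 2.817]
force: [0.1, 0.8, -1.8]
width: 28.6
```

```bash
python3 - <<'E'
from h import *
go((618,-169,162))
d=ctrl.get_image('side');cv2.imwrite('pics/side16.png',d['img'][180:480,140:460].repeat(2,0).repeat(2,1)[:600])
E
```

```text
t 25.02 pos [ 460.6 -304.5  164.4] rot [-3.141e+00  1.000e-03  2.817e+00] w 28.6 F [ 0.1  0.8 -1.8] q [ 0.56  0.57 -0.04  1.86  0.03  0.7   1.75]
(618, -169, 162) -> [-4.24  7.15  0.1 ]
```

View pics/side16.png

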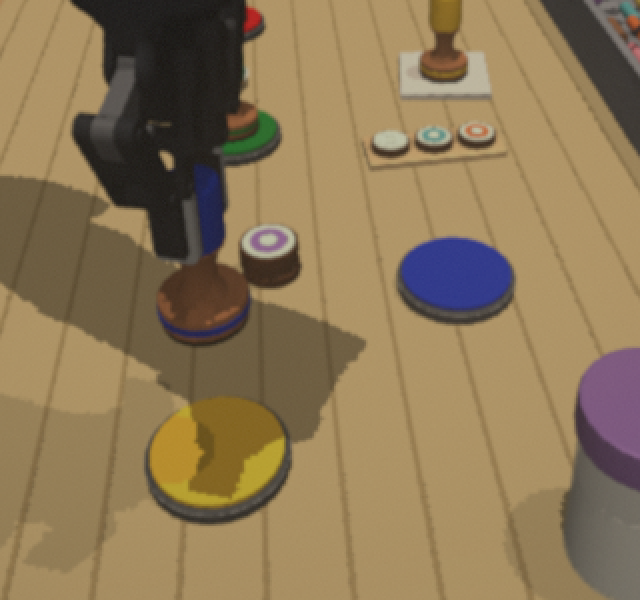

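Blue is held upright. I carry it to the blue pad.

Emit:
servo_tool(commands=[-0.3,0.5,0,0,1,-0.8,1.3,0,0,1,-1.3,2.2,0,0,1,-1.8,3.1,0,0,1,-2.4,4,0,0,1,-2.9,4.9,0,0,1,-3.4,5.7,0,0,1,-3.9,6.5,0,0,1,-4.2,7,0,0,1,-4.24,7.15,0,0,1])

```text
clock: 25.9
eef_pos: [619.4, -165.5, 162.1]
tool_rot: [3.14, -0.001, 2.821]
force: [0.3, 0.6, -2.0]
width: 28.5
```

Emit:
servo_tool(commands=[0,0,0,0,1,0,0,0,0,1,0,0,0,0,1])

```text
clock: 26.15
eef_pos: [616.3, -170.7, 163.4]
tool_rot: [-3.14, -0.001, 2.814]
force: [0.2, -0.8, -1.4]
width: 28.1
```

```bash
python3 - <<'E'
from h import *
go((618,-169,67.5))
d=ctrl.get_image('side')
for i,ce,st,m in blobs(d['img'],'yellow'):
    cn=max(cv2.findContours(m.astype(np.uint8),0,1)[0],key=len)[:,0]
    print(ce,cv2.minEnclosingCircle(ray(d,cn,13)[:,:2].astype(np.float32)))
E
```

```text
t 26.15 pos [ 616.3 -170.7  163.4] rot [-3.140e+00 -1.000e-03  2.814e+00] w 28.1 F [ 0.2 -0.8 -1.4] q [ 0.24  0.69 -0.02  1.61  0.02  0.84  1.46]
(618, -169, 67.5) -> [-0.05  0.09  3.84]
[248.06512141 404.82266372] ((457.910888671875, -301.3821105957031), 37.079124450683594)
```

Emit:
servo_tool(commands=[0,0.05,0.7,0,1,0,0.05,1.5,0,1,0,0.05,2.3,0,1,0,0.05,3,0,1,0,0.05,3.5,0,1,0,0.05,3.75,0,1,0,0.05,3.82,0,1,0,0.05,3.82,0,1,0,0.05,3.82,0,1])

```text
clock: 26.95
eef_pos: [619.0, -167.9, 69.2]
tool_rot: [3.141, 0.002, 2.817]
force: [-0.3, 0.2, 0.1]
width: 28.5
```

```bash
python3 - <<'E'
from h import *
go((618,-169,64.5))
cv2.imwrite('pics/side17.png',ctrl.get_image('side')['img'][100:400,240:560].repeat(2,0).repeat(2,1))
E
```

```text
t 26.95 pos [ 619.  -167.9   69.2] rot [3.141e+00 2.000e-03 2.817e+00] w 28.5 F [-0.3  0.2  0.1] q [ 0.23  0.81 -0.02  1.67  0.02  0.66  1.45]
(618, -169, 64.5) -> [ 0.03 -0.05  0.19]
```

View pics/side17.png

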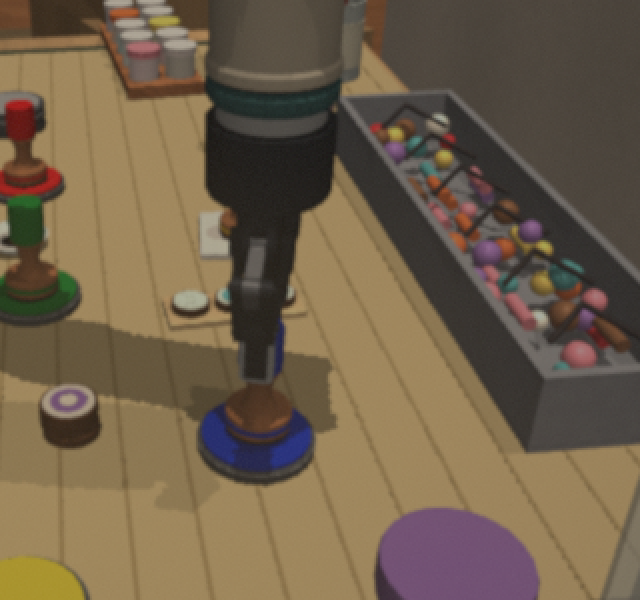

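Blue's foot at crop (259,418) is over the pad centre. I creep down.

Emit:
servo_tool(commands=[0.03,-0.03,0.06,0,1,0.03,-0.03,0.12,0,1,0.03,-0.03,0.17,0,1,0.03,-0.03,0.2,0,1,0.03,-0.03,0.2,0,1])

```text
clock: 27.42
eef_pos: [617.8, -168.2, 64.6]
tool_rot: [-3.142, 0.001, 2.817]
force: [-2.1, 0.7, 6.5]
width: 28.6
```

Emit:
servo_tool(commands=[0,0,0,0,0.6,0,0,0,0,0.3,0,0,0,0,0,0,0,0,0,0,0,0,0,0,0,0,0,0,0,0,0,0,0,0,0])

```text
clock: 28.0
eef_pos: [617.4, -168.0, 63.1]
tool_rot: [3.142, -0.0, 2.817]
force: [-0.9, 0.1, -0.3]
width: 85.1
```

Emit:
servo_tool(commands=[0,0,-0.8,0,0,0,0,-1.8,0,0,0,0,-2.8,0,0,0,0,-3.6,0,0,0,0,-4,0,0,0,0,-4,0,0,0,0,-4,0,0])

```text
clock: 28.58
eef_pos: [617.2, -168.0, 163.0]
tool_rot: [-3.142, -0.0, 2.817]
force: [0.2, 0.2, -0.0]
width: 85.2
```

```bash
python3 - <<'E'
from h import *
go((661.5,123.7,162))
cv2.imwrite('pics/side18.png',ctrl.get_image('side')['img'][100:400,240:560].repeat(2,0).repeat(2,1))
E
```

```text
t 28.58 pos [ 617.2 -168.   163. ] rot [-3.142 -0.     2.817] w 85.2 F [ 0.2  0.2 -0. ] q [ 0.23  0.69 -0.02  1.61  0.02  0.84  1.45]
(661.5, 123.7, 162) -> [ 2.04 11.62  0.04]
```

View pics/side18.png

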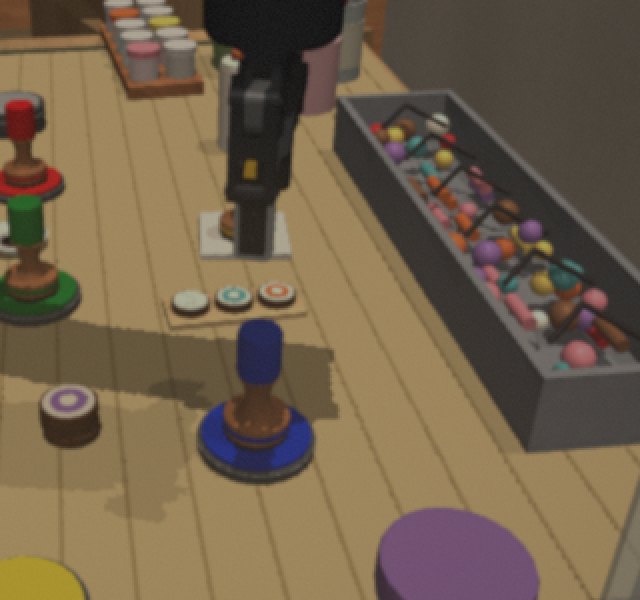

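Blue stands upright on blue. Back to the tile for yellow.

Emit:
servo_tool(commands=[0.15,0.8,0,0,0,0.3,1.8,0,0,0,0.5,2.9,0,0,0,0.7,4,0,0,0,0.9,5.1,0,0,0,1.1,6.2,0,0,0,1.3,7.3,0,0,0,1.5,8.4,0,0,0,1.6,9.2,0,0,0,1.65,9.5,0,0,0])

```text
clock: 29.47
eef_pos: [653.1, 75.5, 161.1]
tool_rot: [3.14, -0.004, 2.822]
force: [0.2, -0.1, 0.1]
width: 85.7
```

Emit:
servo_tool(commands=[0.15,0.7,0,0,0,0.3,1.5,0,0,0,0.38,2,0,0,0,0.39,2.12,0,0,0,0.39,2.12,0,0,0,0.39,2.12,0,0,0,0.39,2.12,0,0,0])

```text
clock: 30.05
eef_pos: [661.7, 121.2, 163.0]
tool_rot: [-3.14, 0.0, 2.815]
force: [-0.0, -0.9, -0.1]
width: 85.6
```

```bash
python3 - <<'E'
from h import *
go((661.5,123.7,60),(661.5,123.7,57))
E
```

```text
t 30.05 pos [661.7 121.2 163. ] rot [-3.14   0.     2.815] w 85.6 F [-0.  -0.9 -0.1] q [-0.23  0.73  0.01  1.51 -0.01  0.9   1.03]
(661.5, 123.7, 60) -> [0.04 0.1  4.12]
(661.5, 123.7, 57) -> [0.04 0.1  4.24]
```

Emit:
servo_tool(commands=[0.02,0.08,0.8,0,0,0.02,0.08,1.7,0,0,0.02,0.08,2.5,0,0,0.02,0.08,3.3,0,0,0.02,0.08,3.9,0,0,0.02,0.08,4.15,0,0,0.02,0.08,4.15,0,0,0.02,0.08,4.15,0,0.5,0.02,0.08,4.15,0,1,0.02,0.08,4.15,0,1])

```text
clock: 30.88
eef_pos: [662.9, 125.6, 60.9]
tool_rot: [3.14, 0.002, 2.817]
force: [1.0, 0.9, 0.1]
width: 51.1
```

Emit:
servo_tool(commands=[0,0,0,0,1,0,0,0,0,1,0,0,0,0,1,0,0,0,0,1,0,0,0,0,1])

```text
clock: 31.3
eef_pos: [662.6, 125.6, 60.6]
tool_rot: [3.141, 0.001, 2.817]
force: [-0.6, 0.5, 5.4]
width: 28.8
```

Emit:
servo_tool(commands=[0,0,-0.3,0,1,0,0,-1,0,1,0,0,-1.8,0,1,0,0,-2.6,0,1,0,0,-3.4,0,1,0,0,-4.3,0,1,0,0,-5,0,1,0,0,-5,0,1,0,0,-5,0,1])

```text
clock: 32.05
eef_pos: [662.3, 125.8, 185.4]
tool_rot: [3.141, 0.001, 2.817]
force: [0.6, 0.7, -1.4]
width: 28.5
```

```bash
python3 - <<'E'
from h import *
go((458,-301.7,175))
cv2.imwrite('pics/side19.png',ctrl.get_image('side')['img'][40:340,240:560].repeat(2,0).repeat(2,1))
E
```

```text
t 32.05 pos [662.3 125.8 185.4] rot [3.141e+00 1.000e-03 2.817e+00] w 28.5 F [ 0.6  0.7 -1.4] q [-0.23  0.71  0.01  1.49 -0.01  0.94  1.02]
(458, -301.7, 175) -> [  2.29 -18.81   0.39]
```

View pics/side19.png

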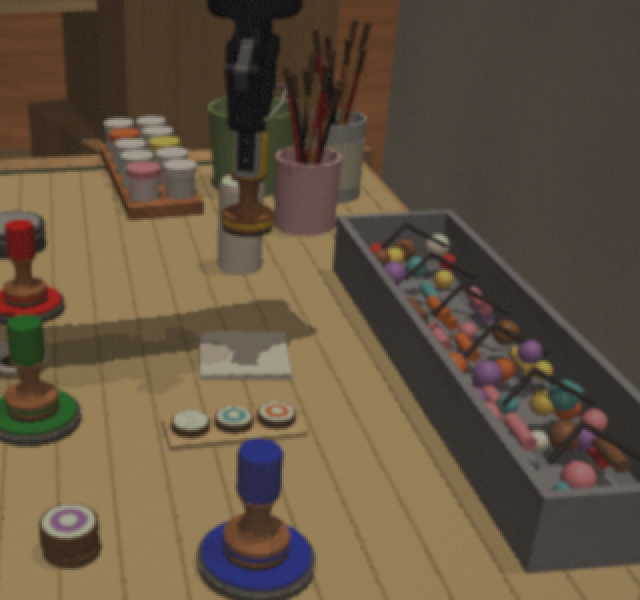

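Yellow is held upright above the tile. I carry it to the yellow pad in two calls.

Emit:
servo_tool(commands=[0.1,-0.6,0,0,1,0.2,-1.6,0,0,1,0.35,-2.7,0,0,1,0.5,-3.8,0,0,1,0.6,-4.9,0,0,1,0.75,-6,0,0,1,0.85,-7.1,0,0,1,1,-8.1,0,0,1,1.1,-8.9,0,0,1,1.15,-9.4,0,0,1])

```text
clock: 32.93
eef_pos: [557.1, -90.6, 182.9]
tool_rot: [-3.139, -0.004, 2.814]
force: [-0.6, -0.5, -1.2]
width: 28.6
```

Emit:
servo_tool(commands=[0.1,-0.6,0,0,1,0.2,-1.6,0,0,1,0.35,-2.7,0,0,1,0.5,-3.8,0,0,1,0.6,-4.9,0,0,1,0.75,-6,0,0,1,0.85,-7.1,0,0,1,1,-8.1,0,0,1,1.1,-8.9,0,0,1,1.15,-9.4,0,0,1])

```text
clock: 33.77
eef_pos: [455.7, -303.3, 183.5]
tool_rot: [-3.141, -0.002, 2.814]
force: [-0.2, 0.4, -1.1]
width: 28.3
```

Emit:
servo_tool(commands=[0,0,0,0,1,0,0,0,0,1,0,0,0,0,1])

```text
clock: 34.02
eef_pos: [458.5, -299.4, 184.1]
tool_rot: [3.14, -0.0, 2.819]
force: [0.6, -0.1, -1.2]
width: 28.4
```

```bash
python3 - <<'E'
from h import *
go((458,-301.7,69))
E
```

```text
t 34.02 pos [ 458.5 -299.4  184.1] rot [ 3.14  -0.     2.819] w 28.4 F [ 0.6 -0.1 -1.2] q [ 0.54  0.54 -0.02  1.86  0.01  0.75  1.76]
(458, -301.7, 69) -> [-0.01 -0.1   4.6 ]
```

Emit:
servo_tool(commands=[0,-0.06,0.7,0,1,0,-0.06,1.6,0,1,0,-0.06,2.5,0,1,0,-0.06,3.3,0,1,0,-0.06,4,0,1,0,-0.06,4.4,0,1,0,-0.06,4.58,0,1,0,-0.06,4.58,0,1,0,-0.06,4.58,0,1])

```text
clock: 34.77
eef_pos: [457.8, -302.5, 70.5]
tool_rot: [3.141, 0.001, 2.818]
force: [0.8, -0.7, -0.5]
width: 28.8
```

```bash
python3 - <<'E'
from h import *
go((458,-301.7,65.5))
cv2.imwrite('pics/side20.png',ctrl.get_image('side')['img'][180:480,140:460].repeat(2,0).repeat(2,1))
E
```

```text
t 34.77 pos [ 457.8 -302.5   70.5] rot [3.141e+00 1.000e-03 2.818e+00] w 28.8 F [ 0.8 -0.7 -0.5] q [ 0.54  0.72 -0.02  1.93  0.02  0.49  1.76]
(458, -301.7, 65.5) -> [0.   0.04 0.2 ]
```

View pics/side20.png

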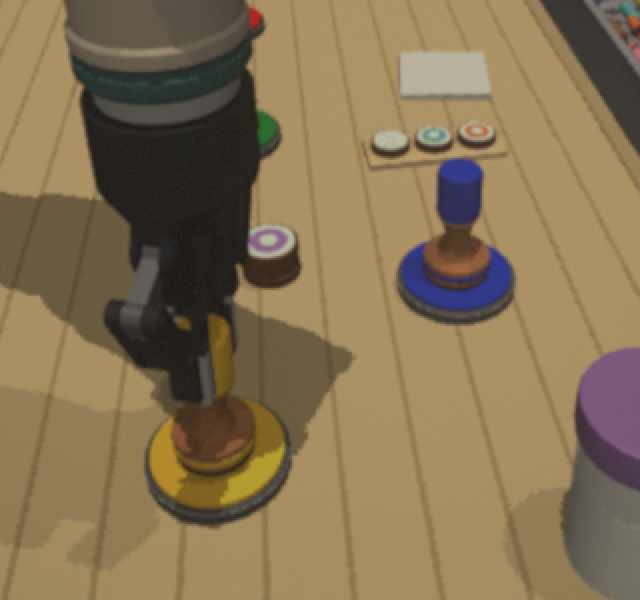

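Yellow's foot is centred over the pad, at crop (214,445). I creep down.

Emit:
servo_tool(commands=[0,0.03,0.06,0,1,0,0.03,0.12,0,1,0,0.03,0.17,0,1,0,0.03,0.21,0,1,0,0.03,0.21,0,1])

```text
clock: 35.23
eef_pos: [457.5, -302.4, 65.5]
tool_rot: [-3.141, 0.001, 2.817]
force: [-0.4, 0.3, 5.5]
width: 28.2
```

Emit:
servo_tool(commands=[0,0,0,0,0.6,0,0,0,0,0.3,0,0,0,0,0,0,0,0,0,0,0,0,0,0,0,0,0,0,0,0,0,0,0,0,0])

```text
clock: 35.82
eef_pos: [457.2, -302.2, 64.7]
tool_rot: [3.142, -0.0, 2.817]
force: [-0.2, 0.7, -0.6]
width: 85.7
```

Emit:
servo_tool(commands=[0,0,-0.8,0,0,0,0,-1.8,0,0,0,0,-2.8,0,0,0,0,-3.8,0,0,0,0,-4.8,0,0,0,0,-5.6,0,0,0,0,-6,0,0,0,0,-6,0,0,0,0,-6,0,0])

```text
clock: 36.57
eef_pos: [457.0, -302.1, 214.4]
tool_rot: [3.142, -0.0, 2.817]
force: [-0.2, 0.2, -0.5]
width: 85.6
```

```bash
python3 - <<'E'
from h import *
go((458,-302,240))
P=dict(red=(453,261),green=(463.3,38),blue=(618,-168.5),yellow=(458,-302))
for n in('top','side'):
    d=ctrl.get_image(n); cv2.imwrite(f'pics/{n}21.png',d['img'])
    for c,p in P.items():
        for i,ce,st,m in blobs(d['img'],c,smin=100,vmin=35):
            cn=max(cv2.findContours(m.astype(np.uint8),0,1)[0],key=len)[:,0]
            q=ray(d,cn,97)[:,:2].astype(np.float32)
            (x,y),r=cv2.minEnclosingCircle(q)
            print(n,c,st,'pad',p,'as top z97',round(x),round(y),round(r,1),'pred grip/pad px',proj(d,[(*p,97),(*p,13)]).round().tolist())
E
```

```text
t 36.57 pos [ 457.  -302.1  214.4] rot [ 3.142 -0.     2.817] w 85.6 F [-0.2  0.2 -0.5] q [ 0.55  0.5  -0.02  1.82  0.01  0.82  1.77]
(458, -302, 240) -> [-0.04  0.01 -1.02]
top red [78 51 24 20 92] pad (453, 261) as top z97 865 596 35.2 pred grip/pad px [[195.0, 271.0], [206.0, 276.0]]
top red [120  68  19  28  83] pad (453, 261) as top z97 831 497 39.2 pred grip/pad px [[195.0, 271.0], [206.0, 276.0]]
top red [255  85   7   7  43] pad (453, 261) as top z97 865 219 8.3 pred grip/pad px [[195.0, 271.0], [206.0, 276.0]]
top red [124  91  30  21  94] pad (453, 261) as top z97 791 465 39.7 pred grip/pad px [[195.0, 271.0], [206.0, 276.0]]
top red [227 105  11  10  86] pad (453, 261) as top z97 805 264 12.2 pred grip/pad px [[195.0, 271.0], [206.0, 276.0]]
top red [407 125   7  10  46] pad (453, 261) as top z97 827 -119 10.7 pred grip/pad px [[195.0, 271.0], [206.0, 276.0]]
top red [189 259  35  35 764] pad (453, 261) as top z97 447 239 35.8 pred grip/pad px [[195.0, 271.0], [206.0, 276.0]]
top green [291 272  35  35 743] pad (463.3, 38) as top z97 456 35 34.4 pred grip/pad px [[307.0, 2
[... 2022 characters left out ...]
5) as top z97 613 -191 33.1 pred grip/pad px [[370.0, 264.0], [368.0, 315.0]]
side blue [341 302  54  33 795] pad (618, -168.5) as top z97 596 -268 30.1 pred grip/pad px [[370.0, 264.0], [368.0, 315.0]]
side yellow [315 108  14   5  50] pad (458, -302) as top z97 630 522 18.6 pred grip/pad px [[241.0, 348.0], [248.0, 403.0]]
side yellow [217 386  13  14  42] pad (458, -302) as top z97 444 -359 8.7 pred grip/pad px [[241.0, 348.0], [248.0, 403.0]]
side yellow [253 393  29  38 433] pad (458, -302) as top z97 484 -384 22.0 pred grip/pad px [[241.0, 348.0], [248.0, 403.0]]
side yellow [216 413  15  16 106] pad (458, -302) as top z97 445 -390 10.2 pred grip/pad px [[241.0, 348.0], [248.0, 403.0]]
```

View pics/top21.png

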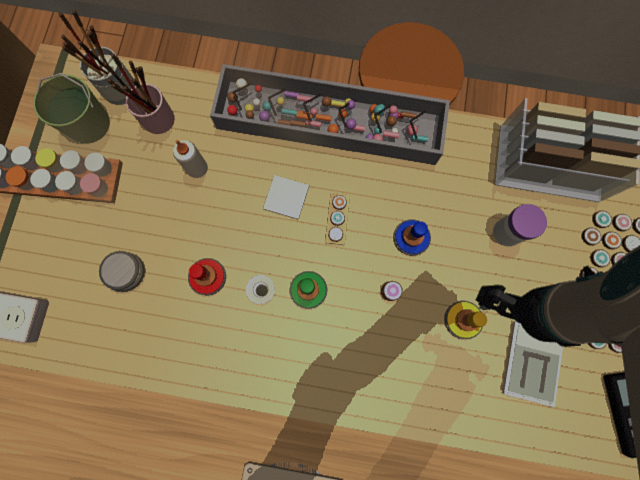

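View pics/side21.png

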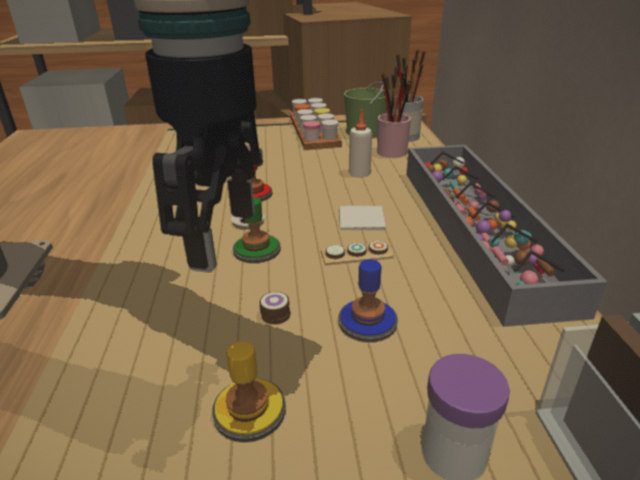

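Both views show all four stamps upright on their own pads. The grip tops in the top view are red (196,271), green (306,285), blue (420,229) and yellow (479,318). All are within about 1 px (2 mm) of where a centred stamp should appear. The board has not moved from (337,218), and the gripper is open and clear.

```bash
python3 -c "
from cell import ctrl
print(ctrl.finish_job())"
```

```text
the job is handed in; nothing more can be done
None
```

I parked yellow on the tile, then moved red, green and blue onto their own pads, and finally moved yellow from the tile to the yellow pad. The job was handed in at about 37 s of the 136 s allowed; handing in reports no verdict.

- **Stamps:** In the last pictures all four stand upright and released on their own pads. Their grip tops, read by eye in the top view, are within about 1 px (about 2 mm) of where a centred stamp should appear; the limit is 13 mm. My colour-mask measurement could not separate grips from pads of the same colour, so it gave no usable figures.
- **Board:** By eye it sits where it was at the start. I did not measure it again at the end.
- **Forces:** The wrist readings I took stayed below about 9 N, apart from one of about 8 N seen while the arm was still settling.
- **Disagreements:** The first carry move stopped about 20 mm short because of the row speed limit, and I corrected it before descending. The two cameras differed by up to about 4 mm on the tile and green pad centres. Later views with the pads clear settled the pad positions.

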